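# Mount the seam-guide carrier on its dovetail rail and lock it

### The job

Slide the seam-guide carrier onto the dovetail rail from the rail's open, tapered end and push it gently along until it bears against the red stop; do not ram the stop. Then turn the black side clamp knob clockwise until the carrier is firmly locked, without overtightening it, and let go with the carrier still up against the stop. Leave the thread spool, the pin tin and the wax block alone.

Things in the scene. Friction and masses are not known exactly. Their poses are not given: they have to be found in the camera images.
- rail: fixed aluminium dovetail rail, 240 mm long, on a white base plate 250 x 80 x 10 mm. Origin: centre of the plate's underside, on the table; +x along the rail from the open tapered end (x = -120 mm) towards the red stop; z up. The dovetail stands 12 to 28 mm above the table: half-width 12 mm at its foot, sides leaning out 30 degrees, about 20 mm near its flat top.
- rail_entry (a point): point at the open entry end of the rail, on its middle line, 28 mm above the table (the height of the rail's flat top), at x = -120 mm in the rail's frame. Axes as the rail's. From here the first 20 mm of the dovetail are a taper that starts about 3 mm slimmer on each side and 2 mm lower.
- stop: fixed red stop block across the rail, 12 mm along the rail, 64 mm across, top 46 mm above the table. Origin: on the table below its middle; axes parallel to the rail's; its face towards the entry lies at its x = -6 mm. Its place varies (60 to 95 mm in the rail's x). It is hard: a push of 1 mm too far makes 20 N or more. Never press on it with more than 35 N.
- carrier: loose teal seam-guide carrier, 0.3 to 0.5 kg. Origin: centre of its underside; z up; +x is its leading end, so on the rail its axes are parallel to the rail's. Body 70 mm long (x = -35 to 35), 68 mm wide. The groove runs through along x, ceiling 16 mm above the origin; riding on the rail the origin is 12 mm above the table, with 1.2 mm play per side. Pink fence on the +y side out to y = 78 mm.
- grip_post (a point): point in the purple grip post on top of the carrier, right above the carrier's origin by 62 mm; a good TCP place to grip it across its 24 mm width (fingers closing along the carrier's y). The post is 30 mm (x) by 24 mm (y) and reaches from 24 to 74 mm above the origin. The knob stands 31 mm from the post's -y face. Axes as the carrier's.
- knob_axis (a point): point on the upright axis of the black clamp knob, at x = 0, y = -62 mm, z = 50 mm in the carrier's frame; a good TCP place to grip the knob from above. Axes as the carrier's (it does not turn with the knob). Knob: round, fluted, 38 mm across, from 30 to 54 mm above the carrier's origin, over an ear whose top is at 26 mm and whose edge is at y = -84 mm. It starts loose, at an unknown angle.
- jaw: brass jaw in the carrier's -y side (origin at the carrier's when fully open, moves along its +y). Knob clockwise from above: 3 mm per rad, free turning takes 0.12 N m, stays put; needs 1 to 2.4 rad in all, free at first. Its push on the rail adds 0.003 N m per N to that torque: +0.03 (10 N) locks, +0.15 (50 N) is overtight. It may slacken when let go, as side play settles: then tighten again.
- spool: thread spool, white with pink thread, 40 mm across and 57 mm tall, standing; origin at the centre of its underside. Bystander.
- pin_tin: round blue pin tin with a white lid, 70 mm across, 28 mm tall; origin at the centre of its underside. Bystander.
- wax_block: yellow block of tailor's wax, 60 x 35 x 22 mm; origin at the centre of its underside. Bystander.
Things that resemble listed ones, but are neither listed nor needed, are in the scene too. There is more than one size of the carrier; the job needs the smallest.

How it is judged:
On the way, in this order (a step that is already met when the one before it is completed fails the run):
1. the carrier is threaded onto the rail from its open end, leading end well past the taper, not yet at the stop (x of carrier in the frame of rail above -0.1 m and x of carrier in the frame of stop below -0.055 m and y of carrier in the frame of rail between -0.003 and 0.003 m and z of carrier in the frame of rail between 0.009 and 0.0155 m and angle between the x axis of carrier and the x axis of rail, either way round below 0.06 rad), for 0.05 s.
2. the carrier is pushed up against the red stop, with the clamp still loose (x of carrier in the frame of stop above -0.0425 m and contact force between carrier and stop above 2 N and contact force between jaw and rail below 4 N), for 0.05 s.
At the end, for the whole second after the job is handed in: The carrier sits on the dovetail rail with its leading end within 2.5 mm of the red stop, within 3 mm of the rail's middle and between 9 and 15.5 mm above the table, in line with the rail within 0.06 rad, at rest, and the clamp jaw presses on the rail with more than 10 N (x of carrier in the frame of stop between -0.0435 and -0.038 m and y of carrier in the frame of rail between -0.003 and 0.003 m and z of carrier in the frame of rail between 0.009 and 0.0155 m and angle between the x axis of carrier and the x axis of rail, either way round below 0.06 rad and contact force between jaw and rail above 10 N and linear speed of carrier below 0.01 m/s); the robot touches nothing.
It fails at once if the stop was rammed: the carrier pressed on it with more than 35 N (contact force between carrier and stop above 35 N).
It fails at once if the clamp was overtightened: the jaw pressed on the rail with more than 50 N (contact force between jaw and rail above 50 N).
It fails at once if the thread spool was disturbed (moved more than 15 mm) (distance of spool from where it was at the start of the episode above 0.015 m).
It fails at once if the pin tin was disturbed (moved more than 15 mm) (distance of pin_tin from where it was at the start of the episode above 0.015 m).
It fails at once if the wax block was disturbed (moved more than 15 mm) (distance of wax_block from where it was at the start of the episode above 0.015 m).
It also fails if it takes over 72 s, if anything falls off the work surface, if the arm or the gripper's body presses on something with over 40 N, if the wrist force passes 120 N, or if a joint passes its speed limit or range.

### The arm

A 6-joint arm with a two-finger parallel gripper is mounted at the origin on the work surface. World frame = base frame: x ahead of the robot, y to its left, z up, the work surface at z = 0. Lengths are in m, angles in rad, forces in N, time in s.
With the tool pointing down it reaches from about 0.225 to 0.875 m from the base axis. Payload 3.4 kg.
Tool frame: the origin (TCP) lies between the finger pads, 19 mm behind the fingertips; this is the grasp point; z points along the fingers, y is the line along which they close (so a half turn about z gives the same grasp; the last joint's range is limited). The gripper opens to 85 mm and grips with 20 to 120 N. Pads are 22 mm wide; open, the fingers measure 114 mm over their backs; the gripper's body (76 mm by 85 mm) begins 54 mm behind the grasp point. The pads swing forward as they close: fully open they stand 13 mm farther back than shut.
Start: joints at [-1.234, 0.276, 1.505, -0, 1.361, -0.121], TCP at [0.254, -0.516, 0.25] pointing down, gripper open.
Joint ranges: [-2.89, 2.89], [-0.75, 2.08], [0.22, 2.7], [-1.18, 4.32], [0.11, 2.71], [-2.7, 2.7]. Speed limits (rad/s): [2.57, 2.57, 3.14, 3.14, 3.14, 3.14].

### API

Orientations are given as a unit quaternion [x, y, z, w].
In Python, from plant import sense, grab_frame, hand_in gives the robot as it stands.
- The arm moves only by the tool carry_out, never from a script. Its argument "rows" is a list that holds one entry, the list of rows, each a list of 5 numbers: the shift along the tool's x, y, z in cm, then the turn about the tool's z in degrees, then the opening in per cent of the stroke, from 0 (shut) to 100 (fully open). A call has 1 to 12 rows; each row shifts and turns the commanded pose from where the row before left it, along the tool's axes as they then stand; what a row does not reach is not made up. A row lasts 1/8 s, in which the tool goes at most 62.5 mm and 10.7 degrees, less where a joint would pass 70% of its speed; a pose out of reach is approached as far as the arm can. A call is refused whole if a number of a shift passes 6.25 or a number of a turn 10.7, either way. A call with a gripper value outside its range is refused whole. The fingers move at their own pace and stop on an object; "grip_force" is the grip in N (left out, the last holds). Time passes only in rows, so rows that do not move let the fingers close. It gives the time, the measured TCP pose, the force, the opening and the grip force at its end, in the units of the state.
- sense(): the state, without advancing time (a new reading comes with each control period).
- grab_frame(name): name is "scene" or "top"; returns a dict with "image" (384x512x3 uint8, blue, green, red), "fov_y" (degrees; the focal length in pixels is half the picture's height over the tangent of half this angle, whatever the lens; pixels are square), "cx", "cy" (the principal point, pixels), "xyz" and "attitude" of the camera in the world. Camera axes: x right, y up, looking along -z (the intrinsics and any distortion apply to the point x, -y, -z); pixel columns grow to the right and rows downward; lengths in m; the calibration is good to about 2 mm. A picture is of the moment at which its call begins. There is no depth.
- hand_in(): hands the job in; it is judged then, once.
The state is a dict: "clock": time; "joints": joint angles; "qvel": joint speeds; "joint_torque": joint torques, N m; "eef_pos": TCP position; "tool_rot": TCP orientation; "wrist_force": force on the tool from outside, world axes, zero at the start; "wrist_torque": the same for the moment, N m; "width": finger opening in m; "grasp_force": force on a finger pad.
Only numpy, scipy, OpenCV 4.12 (cv2) and the standard library are available. Lean on these libraries where they do the work, as an engineer would, in place of code of your own. Each camera call takes 0.05 s, during which the arm holds its last target. There are 200 camera calls.

## Working session

There is one attempt and no reset: what is moved stays moved. The work goes in short steps, Python scripts to look and compute and a tool call to move; the robot and the scene stay as the last step left them, time stands still between calls to the robot, and variables do not carry over. Pictures are saved under pics/ and viewed, at most 10 in all, crops included, and the job is handed in when it is done.

Besides the shell and the picture viewer there is one more tool, called after "Request:" by a JSON object that holds its "method" and its "body". carry_out: Moves the arm, as the interface text tells. Its arguments: {"type":"object","properties":{"rows":{"type":"array","items":{"type":"array","items":{"type":"array","items":{"type":"number"}}}},"grip_force":{"type":"number"}},"required":["rows"]}

```bash
mkdir -p pics; ls
python3 - <<'E'
from plant import *
import cv2,json
print(sense())
for n in("scene","top"):
    f=grab_frame(n); cv2.imwrite(f"pics/{n}0.png",f["image"]); print(n,{k:v for k,v in f.items() if k!="image"})
E
```

```text
pics
{'clock': 0.0, 'joints': array([-1.23402114e+00,  2.76598324e-01,  1.50614995e+00, -9.00941661e-06,
        1.36065995e+00, -1.20991086e-01]), 'qvel': array([-0.0011351 , -0.00045349,  0.00124276, -0.00049166,  0.000816  ,
        0.00080101]), 'joint_torque': array([ 2.77485087e-03, -4.16772366e+01, -2.45805627e+01,  2.99887279e-04,
        1.11603033e-02, -9.33645310e-06]), 'eef_pos': array([ 0.25395283, -0.51533553,  0.24913106]), 'tool_rot': array([ 9.73919792e-01,  2.26890754e-01, -1.02132090e-04, -9.02032799e-04]), 'wrist_force': array([-0.68171773, -0.30638252, -0.77871467]), 'wrist_torque': array([0.04664579, 0.04202148, 0.08992741]), 'grasp_force': 0.0, 'width': 0.08540574086675952}
scene {'fov_y': 45.43535505958182, 'cx': 251.94842397059918, 'cy': 184.48711061168814, 'xyz': array([0.9757919 , 0.57902956, 0.99501732]), 'attitude': array([0.10139865, 0.32396556, 0.89530204, 0.28844217])}
top {'fov_y': 51.659701246446645, 'cx': 253.96466758890844, 'cy': 190.9460147387809, 'xyz': array([ 0.31921124, -0.06217687,  1.24586779]), 'attitude': array([ 0.0601607 , -0.04965107, -0.69906584,  0.71078999])}
```

View pics/top0.png

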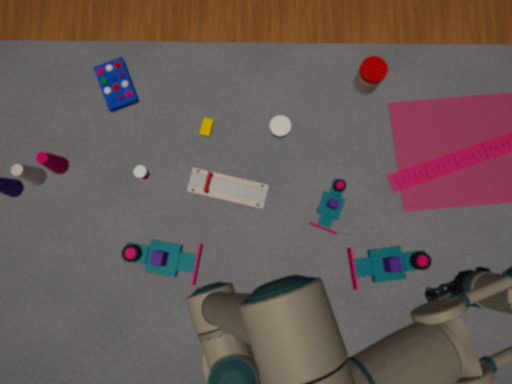

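View pics/scene0.png

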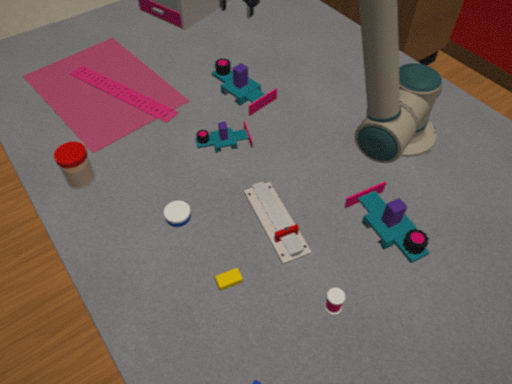

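The top view shows the smallest carrier at (331,205): its knob at (340,185), its fence at (323,228). The rail runs from its open end (268,197) to the stop at (208,182). I'll measure these now.

```bash
cat > h.py <<'E'
import numpy as np, cv2
from plant import *
from scipy.spatial.transform import Rotation as R
def cam(f):
    h=f["image"].shape[0]; F=h/2/np.tan(np.radians(f["fov_y"])/2)
    return F,f["cx"],f["cy"],np.array(f["xyz"]),R.from_quat(f["attitude"])
def ray(f,uv):
    F,cx,cy,o,r=cam(f); u,v=uv
    return o,r.apply([(u-cx)/F,-(v-cy)/F,-1])
def onz(f,uv,z):
    o,d=ray(f,uv); return (o+d*(z-o[2])/d[2])
def proj(f,p):
    F,cx,cy,o,r=cam(f); q=r.inv().apply(np.asarray(p)-o)
    return np.array([cx-F*q[0]/q[2],cy+F*q[1]/q[2]])
def tri(fa,ua,fb,ub):
    A=[];b=[]
    for f,u in((fa,ua),(fb,ub)):
        o,d=ray(f,u);d=d/np.linalg.norm(d);P=np.eye(3)-np.outer(d,d);A.append(P);b.append(P@o)
    return np.linalg.lstsq(np.vstack(A),np.hstack(b),rcond=None)[0]
H=lambda f:cv2.cvtColor(f["image"],cv2.COLOR_BGR2HSV)
RNG=dict(purple=((120,80,50),(140,255,255)),pink=((155,120,100),(175,255,255)),red=((0,150,100),(6,255,255)),white=((0,0,165),(180,40,255)),teal=((80,100,60),(95,255,255)))
def blobs(f,c,amin=8):
    m=cv2.inRange(H(f),*map(np.array,RNG[c]))
    n,l,s,ce=cv2.connectedComponentsWithStats(m)
    return [(s[i,4],ce[i].round(2),s[i,:4],l==i) for i in range(1,n) if s[i,4]>=amin]
E
python3 - <<'E'
from h import *
out=[]
for n,zz in(("top",[(170,150,360,245)]),("scene",[(185,110,320,270)])):
    f=grab_frame(n); np.save(f"{n}.npy",f,allow_pickle=True)
    for c in RNG:
        for b in blobs(f,c): print(n,c,b[0],b[1],b[2])
    for x0,y0,x1,y1 in zz: out.append(cv2.resize(f["image"][y0:y1,x0:x1],None,fx=4 if n=="top" else 3,fy=4 if n=="top" else 3,interpolation=cv2.INTER_CUBIC))
cv2.imwrite("pics/ct.png",out[0]);cv2.imwrite("pics/cs.png",out[1])
E
```

```text
top purple 16 [98.69 71.12] [96 67  8  9]
top purple 8 [117.5   67.25] [114  66   8   3]
top purple 37 [121.  74.] [118  71   7   7]
top purple 9 [113.67  84.67] [112  83   6   6]
top purple 9 [130.33  95.33] [127  92   6   6]
top purple 33 [119.48  96.61] [117  94   6   7]
top purple 29 [  7.76 193.55] [  0 190  16   7]
top purple 82 [332.91 203.21] [327 199  12  10]
top purple 165 [157.17 257.88] [151 251  14  15]
top purple 227 [392.34 264.32] [383 257  19  15]
top pink 18 [117.06  63.83] [115  61   6   7]
top pink 34 [100.09  70.79] [97 68  7  7]
top pink 13 [115.69  86.15] [113  84   7   6]
top pink 34 [128.32  93.41] [125  91   7   6]
top pink 12814 [452.7  151.07] [387  93 125 118]
top pink 122 [ 41.63 157.29] [ 36 152  12  12]
top pink 47 [339.81 184.36] [336 181   8   8]
top pink 69 [323.14 227.54] [310 222  27  12]
top pink 119 [195.96 264.39] [191 244  11  42]
top pink 102 [129.79 252.79] [125 248  11  11]
top pink 151 [352.97 268.5 ] [348 248  11  42]
top pink 98 [422.18 260.31] [417 255  11  12]
top red 556 [373.55  68.68] [360  56  28  26]
top red 25 [208.92 176.16] [20
[... 1421 characters left out ...]
99 131   8   6]
scene pink 278 [364.44 193.37] [346 182  40  26]
scene pink 130 [417.02 237.35] [410 232  15  12]
scene pink 30 [336.8  307.63] [333 305   8   7]
scene red 587 [ 70.2 153.5] [ 54 142  32  26]
scene red 121 [286.27 231.21] [275 224  24  17]
scene white 1788 [275.44 219.82] [245 182  66  80]
scene white 432 [176.56 210.79] [164 201  26  21]
scene white 230 [335.79 295.43] [327 288  18  16]
scene white 12 [336.   312.08] [331 309  10   5]
scene teal 316 [418.68  75.29] [401  64  39  26]
scene teal 665 [240.23  88.06] [212  71  52  34]
scene teal 22 [423.32  89.05] [418  87  13   4]
scene teal 495 [224.27 138.82] [197 128  51  24]
scene teal 1390 [388.09 224.65] [359 192  70  70]
```

View pics/ct.png

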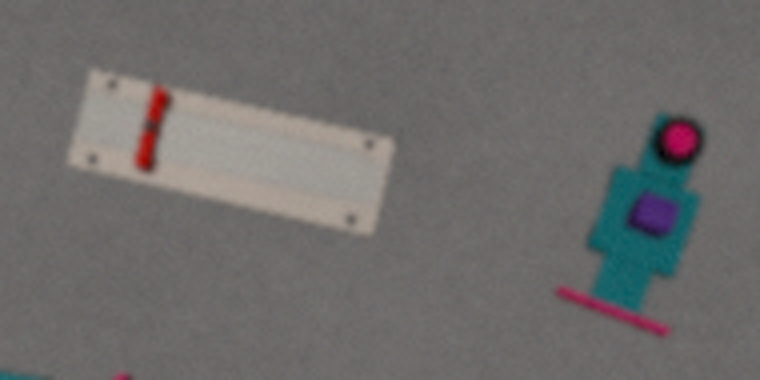

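View pics/cs.png

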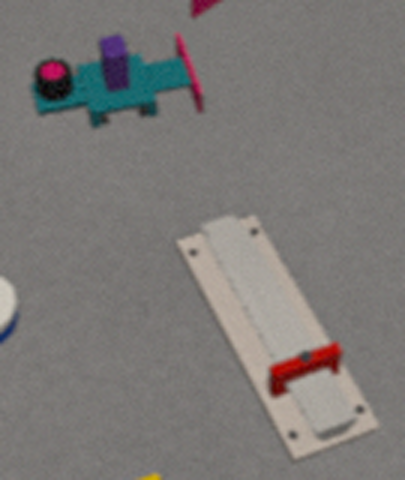

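```bash
cat >> h.py <<'E'
def pca(f,mask,z):
    v,u=np.nonzero(mask); P=np.array([onz(f,(a,b),z)[:2] for a,b in zip(u,v)]); c=P.mean(0)
    w,V=np.linalg.eigh(np.cov((P-c).T)); return c,V[:,1]
def near(bs,uv): return min(bs,key=lambda b:np.hypot(*(b[1]-np.array(uv))))
def plate(f,uv):
    m=cv2.inRange(H(f),np.array((0,0,142)),np.array((180,60,255)))|cv2.inRange(H(f),np.array((0,120,60)),np.array((10,255,255)))
    m=cv2.morphologyEx(m,cv2.MORPH_CLOSE,np.ones((5,5)))
    n,l,s,ce=cv2.connectedComponentsWithStats(m); i=l[int(uv[1]),int(uv[0])]
    c=max(cv2.findContours((l==i).astype(np.uint8),0,1)[0],key=cv2.contourArea)
    return c[:,0,:]
E
python3 - <<'E'
from h import *
t=np.load("top.npy",allow_pickle=True).item(); s=np.load("scene.npy",allow_pickle=True).item()
k=tri(t,near(blobs(t,"pink"),(340,184))[1],s,near(blobs(s,"pink"),(202,133))[1]); print("knob tri",k)
for f,uv in((t,(340,184)),(s,(202,133))): print("knob z54",onz(f,near(blobs(f,"pink"),uv)[1],.054))
b=near(blobs(t,"pink"),(323,227)); print("fence",pca(t,b[3],.03))
print("post top",onz(t,near(blobs(t,"purple"),(333,203))[1],.06),"tri",tri(t,(332.9,203.2),s,(222.85,130.2)))
for f,uv in((t,(230,187)),(s,(275,222))):
    c=plate(f,uv); P=np.array([onz(f,p,.01)[:2] for p in c],np.float32); r=cv2.minAreaRect(P); print("plate",r, cv2.boxPoints(r).round(4).tolist())
    # long-side line fits in the rectified plane
    bx=cv2.boxPoints(r)
    c0=np.array(r[0])
    e=bx[1]-bx[0]; e2=bx[2]-bx[1]; L=e if np.linalg.norm(e)>np.linalg.norm(e2) else e2
    L=L/np.linalg.norm(L); N=np.array([-L[1],L[0]]); q=P-c0
    for sg in(1,-1):
        m=(sg*(q@N)>.034)&(abs(q@L)<.11); x=q[m]@L; y=q[m]@N; a=np.polyfit(x,y,1); print(" side",sg,a,m.sum(),"ang",np.arctan2(L[1],L[0])+a[0])
    for sg in(1,-1):
        m=(sg*(q@L)>.118)&(abs(q@N)<.033); print(" end",sg,np.median(q[m]@L),m.sum())
for u in((208.92,176.16),(206.1,186.97)): print("stop",onz(t,u,.046))
print("stop s",onz(s,(286.27,231.21),.036))
for n,f,u,z in(("spool",t,(139.4,170.9),.057),("tin",t,(279.7,125),.028)): print(n,onz(f,u,z))
E
```

```text
knob tri [ 0.53011825 -0.30335259  0.05403628]
knob z54 [ 0.53019068 -0.30341936  0.054     ]
knob z54 [ 0.53004945 -0.30331093  0.054     ]
fence (array([ 0.39990684, -0.25543125]), array([0.34919579, 0.93704978]))
post top [ 0.47132707 -0.28063521  0.06      ] tri [ 0.47218535 -0.28195588  0.0510673 ]
plate ((0.5224889516830444, 0.042842552065849304), (0.2476789653301239, 0.07850603759288788), 77.45884704589844) [[0.45730000734329224, -0.06949999928474426], [0.5339000225067139, -0.08659999817609787], [0.5877000093460083, 0.15520000457763672], [0.5110999941825867, 0.17229999601840973]]
 side 1 [0.0034925  0.03747932] 68 ang 1.3554043992155789
 side -1 [ 0.00257143 -0.03747867] 67 ang 1.3544833284252564
 end 1 0.12196111202592252 20
 end -1 -0.12244570173340397 20
plate ((0.5194377303123474, 0.04003298282623291), (0.2587989568710327, 0.0841866210103035), 77.77395629882812) [[0.45089998841285706, -0.07750000059604645], [0.5332000255584717, -0.09529999643564224], [0.5879999995231628, 0.15760000050067902], [0.5056999921798706, 0.1754000037908554]]
 side 1 [0.00539955 0.03669775] 64 ang 1.3628110504393236
 side -1 [-0.00112677 -0.04091882] 64 ang 1.35628473534665
 end 1 0.1281363422474744 24
 end -1 -0.12438874744370199 24
stop [0.55111668 0.09716711 0.046     ]
stop [0.51718585 0.10465022 0.046     ]
stop s [0.53546908 0.1029793  0.036     ]
spool [0.56221263 0.31009505 0.057     ]
tin [ 0.72401957 -0.12061475  0.028     ]
```

The top crop shows the rail plate with the red stop near its left end. The smallest carrier has its yaw at about 1.21, against 1.355 for the rail. The scene crop agrees: the taper is at the upper-left end, and the two views match on the knob to 0.2 mm. Next I turn and move to above the grip post.

Request:
{"method": "carry_out", "body": {"rows": [[[0, 0, 0, -8.64, 52], [0, 0, 0, -8.64, 52], [0, 0, 0, -8.64, 52], [0, 0, 0, -8.64, 52], [0, 0, 0, -8.64, 52], [3.69, 1.53, 1.2, 0, 52], [3.69, 1.53, 1.2, 0, 52], [3.69, 1.53, 1.2, 0, 52], [3.69, 1.53, 1.2, 0, 52], [3.69, 1.53, 1.2, 0, 52], [3.69, 1.53, 1.2, 0, 52], [3.69, 1.53, 1.2, 0, 52]]], "grip_force": 40}}

```text
clock: 1.7
eef_pos: [0.4459, -0.3106, 0.1656]
tool_rot: [0.822, 0.569, -0.0, 0.0]
wrist_force: [0.8, -0.1, -0.2]
width: 0.0445
grasp_force: 0.0
```

Request:
{"method": "carry_out", "body": {"rows": [[[3.69, 1.53, 0, 0, 52], [0, 0, 0, 0, 52], [0, 0, 0, 0, 52]]]}}

```text
clock: 2.08
eef_pos: [0.4721, -0.2827, 0.1659]
tool_rot: [0.822, 0.57, -0.0, 0.0]
wrist_force: [-0.7, -0.4, 0.3]
width: 0.0443
grasp_force: 0.0
```

```bash
cat >> h.py <<'E'
def togo(p,yaw=None):
    s=sense(); r=R.from_quat(s["tool_rot"]); d=r.inv().apply(np.array(p)-s["eef_pos"])*100
    X=r.apply([1,0,0]); a=np.arctan2(X[1],X[0])
    print("pos",s["eef_pos"].round(4),"yaw",a.round(4),"tilt",r.apply([0,0,1]).round(4),"w",round(s["width"],4),"shift cm",d.round(2),"turn",None if yaw is None else np.degrees(a-yaw).round(2),"F",s["wrist_force"].round(2),"T",s["wrist_torque"].round(3),"g",round(s["grasp_force"],1),"t",s["clock"])
E
python3 -c "
from h import *
togo([.472,-.2816,.062],1.212)"
```

```text
pos [ 0.4721 -0.2827  0.1659] yaw 1.2124 tilt [-7.e-04 -5.e-04 -1.e+00] w 0.0443 shift cm [ 0.11 -0.05 10.39] turn 0.02 F [-0.71 -0.38  0.33] T [-0.03   0.012 -0.   ] g 0.0 t 2.075
```

Request:
{"method": "carry_out", "body": {"rows": [[[0.11, -0.05, 2.6, 0, 52], [0, 0, 2.6, 0, 52], [0, 0, 2.6, 0, 52], [0, 0, 2.4, 0, 52], [0, 0, 0, 0, 52], [0, 0, 0, 0, 20], [0, 0, 0, 0, 20], [0, 0, 0, 0, 20], [0, 0, 0, 0, 20]]], "grip_force": 50}}

```text
clock: 3.2
eef_pos: [0.4723, -0.2819, 0.065]
tool_rot: [0.822, 0.57, -0.0, 0.001]
wrist_force: [-4.3, -2.0, 4.8]
width: 0.0235
grasp_force: 54.4
```

```bash
python3 -c "
from h import *
togo([.472,-.2816,.062],1.212)"
```

```text
pos [ 0.4723 -0.2819  0.065 ] yaw 1.2123 tilt [ 2.0e-04 -1.7e-03 -1.0e+00] w 0.0235 shift cm [ 0.02 -0.04  0.3 ] turn 0.02 F [-4.29 -2.03  4.77] T [-0.299  0.642 -0.057] g 54.4 t 3.2
```

Request:
{"method": "carry_out", "body": {"rows": [[[0, 0, -1, 0, 20], [0, 0, -1.5, 0, 20], [0, 0, -1.5, 0, 20], [0, 0, 0, -4.1, 20], [0, 0, 0, -4.1, 20], [0, 0, 0, 0, 20], [0, 0, 0, 0, 20]]]}}

```text
clock: 4.08
eef_pos: [0.4726, -0.2813, 0.1044]
tool_rot: [0.779, 0.626, 0.0, 0.0]
wrist_force: [0.2, 0.1, -3.6]
width: 0.0229
grasp_force: 53.1
```

```bash
python3 -c "
from h import *
togo([.4860,-.1233,.105],1.355)"
```

```text
pos [ 0.4726 -0.2813  0.1044] yaw 1.3539 tilt [ 5.e-04 -4.e-04 -1.e+00] w 0.0229 shift cm [15.72 -2.09 -0.06] turn -0.06 F [ 0.19  0.11 -3.62] T [ 0.018  0.027 -0.002] g 53.1 t 4.075
```

Request:
{"method": "carry_out", "body": {"rows": [[[2.62, -0.35, 0, 0, 20], [2.62, -0.35, 0, 0, 20], [2.62, -0.35, 0, 0, 20], [2.62, -0.35, 0, 0, 20], [2.62, -0.35, 0, 0, 20], [2.62, -0.35, 0, 0, 20], [0, 0, 0, 0, 20], [0, 0, 0, 0, 20]]]}}

```text
clock: 5.08
eef_pos: [0.4859, -0.1236, 0.1042]
tool_rot: [0.779, 0.627, -0.0, 0.001]
wrist_force: [0.7, -0.9, -4.1]
width: 0.0231
grasp_force: 53.0
```

Run:
```python
from h import *
togo([.4860,-.1233,.105],1.355)
p=sense()["eef_pos"]; z0=p[2]-.065
fs={}
for n in("top","scene"): fs[n]=grab_frame(n); np.save(n+"1.npy",fs[n],allow_pickle=True)
t,s=fs["top"],fs["scene"]
y=1.354; yd=np.array([-np.sin(y),np.cos(y),0]); kp=p-yd*.062; kp[2]=z0+.054
print("knob expected",kp)
us=[]
for n,f in fs.items():
    e=proj(f,kp); bs=blobs(f,"pink"); b=near(bs,e); us.append(b[1]); print(n,e,b[0],b[1],onz(f,b[1],kp[2]))
print(tri(t,us[0],s,us[1]))
b=near(blobs(t,"pink"),proj(t,[*(p+yd*.078)[:2],z0+.02])); print("fence",b[0],b[1],pca(t,b[3],z0+.02))
im=[cv2.resize(t["image"][130:250,170:320],None,fx=2.66,fy=2.66,interpolation=2),cv2.resize(s["image"][100:270,190:340],None,fx=2.66,fy=2.66,interpolation=2)]
w=np.zeros((460,800,3),np.uint8)
for i,a in enumerate(im): w[:a.shape[0],400*i:400*i+a.shape[1]]=a[:460]
cv2.imwrite("pics/pre.png",w)
```

```text
pos [ 0.4859 -0.1236  0.1042] yaw 1.355 tilt [ 7.e-04 -8.e-04 -1.e+00] w 0.0231 shift cm [ 0.03  0.01 -0.08] turn 0.0 F [ 0.66 -0.91 -4.14] T [-0.043  0.008 -0.013] g 53.0 t 5.075
knob expected [ 0.54642957 -0.13691188  0.09320658]
top [285.87310237 175.82470825] 64 [274.67 221.56] [ 0.41066109 -0.10511595  0.09320658]
scene [228.40546914 160.4675793 ] 51 [228.   160.57] [ 0.54751426 -0.13723778  0.09320658]
[ 0.46798573 -0.14564079  0.02933465]
fence 64 [274.67 221.56] (array([ 0.41335722, -0.10636219]), array([0.20987894, 0.97772738]))
```

View pics/pre.png

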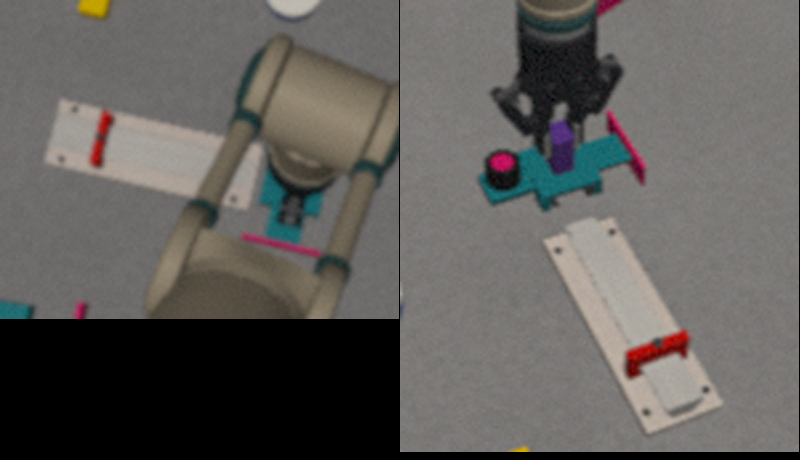

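The left half (top view) shows the arm over the carrier, just short of the rail's open end. The right half shows the carrier level in the grip, with the knob at (228,160.6) in the scene frame, about 1 mm from where I expected it. I'll refine the rail axis from the plate's four screw heads in both views.

Run:
```python
from h import *
g={"top":[(198,171),(193,189.8),(262.3,186),(257.5,204.8)],"scene":[(305,246.3),(282.7,255),(270,187.3),(249,194)]}
for n in g:
    f=np.load(n+".npy",allow_pickle=True).item(); G=cv2.cvtColor(f["image"],6).astype(float); P=[]
    for u,v in g[n]:
        u,v=round(u),round(v)
        for _ in range(2):
            w=G[v-2:v+3,u-2:u+3]; w=np.clip(np.percentile(w,70)-w,0,None); yy,xx=np.mgrid[v-2:v+3,u-2:u+3]
            c=((w*xx).sum()/w.sum(),(w*yy).sum()/w.sum()); u,v=map(round,c)
        P.append(onz(f,c,.0105)[:2])
    P=np.array(P); a=(P[0]+P[1])/2; b=(P[2]+P[3])/2; d=a-b
    print(n,P.round(4).tolist(),"centre",P.mean(0).round(4),"yaw",np.arctan2(d[1],d[0]).round(4), np.arctan2(*(P[0]-P[2])[::-1]),np.arctan2(*(P[1]-P[3])[::-1]),"L",np.linalg.norm(d),np.linalg.norm(P[0]-P[1]))
```

```text
top [[0.5785, 0.137], [0.5125, 0.1521], [0.5333, -0.0677], [0.468, -0.0525]] centre [0.5231 0.0422] yaw 1.3548 1.3530348032894102 1.3566443123531071 L 0.20951140595222256 0.0677719118880661
scene [[0.5141, 0.1521], [0.5751, 0.1388], [0.4688, -0.0533], [0.5308, -0.0661]] centre [0.5222 0.0429] yaw 1.3558 1.3540563026074817 1.3576309893773932 L 0.21002572359108632 0.06250139843002196
```

Request:
{"method": "carry_out", "body": {"rows": [[[0, 0, 1.3, 0, 20], [0, 0, 1.0, 0, 20], [0, 0, 0.34, 0, 20], [0, 0, 0, 0, 20], [0, 0, 0, 0, 20]]]}}

```text
clock: 5.8
eef_pos: [0.4858, -0.1233, 0.0778]
tool_rot: [0.779, 0.627, 0.0, 0.0]
wrist_force: [-1.0, 0.5, -4.0]
width: 0.0234
grasp_force: 53.0
```

```bash
cat >> h.py <<'E'
def rail(x,z=.0778): togo([.5224+x*.2142,.0425+x*.9768,z],1.355); p=sense()["eef_pos"][:2]-[.5224,.0425]; f=sense()["wrist_force"][:2]; print("rail x,y mm",(p@[.2142,.9768]*1e3).round(2),(p@[-.9768,.2142]*1e3).round(2),"F rail",(f@[.2142,.9768]).round(2),(f@[-.9768,.2142]).round(2))
E
python3 -c "
from h import *
rail(-.15)"
```

```text
pos [ 0.4858 -0.1233  0.0778] yaw 1.3548 tilt [ 5.e-04 -3.e-04 -1.e+00] w 0.0234 shift cm [ 1.98  0.02 -0.  ] turn -0.01 F [-0.98  0.5  -3.96] T [-0.007  0.037 -0.009] g 53.0 t 5.8
rail x,y mm -169.83 0.22 F rail 0.28 1.06
```

Request:
{"method": "carry_out", "body": {"rows": [[[0.6, 0, 0, 0, 20], [0.6, 0, 0, 0, 20], [0.6, 0, 0, 0, 20], [0.3, 0, 0, 0, 20], [0, 0, 0, 0, 20]]]}}

```text
clock: 6.42
eef_pos: [0.4901, -0.1024, 0.0776]
tool_rot: [0.779, 0.627, -0.0, 0.0]
wrist_force: [0.2, -0.4, -3.5]
width: 0.0231
grasp_force: 53.0
```

Request:
{"method": "carry_out", "body": {"rows": [[[0.3, 0, 0, 0, 20], [0.3, 0, 0, 0, 20], [0.3, 0, 0, 0, 20], [0, 0, 0, 0, 20]]]}}

```text
clock: 6.92
eef_pos: [0.492, -0.0937, 0.0776]
tool_rot: [0.779, 0.627, -0.0, -0.0]
wrist_force: [0.5, -0.5, -3.7]
width: 0.0233
grasp_force: 53.0
```

```bash
python3 -c "
from h import *
rail(-.12)"
```

```text
pos [ 0.492  -0.0937  0.0776] yaw 1.3552 tilt [-1.e-04 -0.e+00 -1.e+00] w 0.0233 shift cm [ 1.95  0.06 -0.02] turn 0.01 F [ 0.46 -0.5  -3.75] T [0.008 0.01  0.022] g 53.0 t 6.925
rail x,y mm -139.54 0.56 F rail -0.39 -0.55
```

Request:
{"method": "carry_out", "body": {"rows": [[[0.3, 0.02, 0, 0, 20], [0.3, 0.02, 0, 0, 20], [0.3, 0.0, 0, 0, 20], [0, 0, 0, 0, 20]]]}}

```text
clock: 7.42
eef_pos: [0.4943, -0.0849, 0.0776]
tool_rot: [0.779, 0.627, -0.0, 0.0]
wrist_force: [0.2, 0.4, -3.8]
width: 0.0234
grasp_force: 53.0
```

```bash
python3 -c "
from h import *
rail(-.12)"
```

```text
pos [ 0.4943 -0.0849  0.0776] yaw 1.3553 tilt [-0. -0. -1.] w 0.0234 shift cm [ 1.05  0.02 -0.02] turn 0.02 F [ 0.21  0.44 -3.84] T [-0.038  0.001  0.027] g 53.0 t 7.425
rail x,y mm -130.51 0.15 F rail 0.47 -0.11
```

Request:
{"method": "carry_out", "body": {"rows": [[[0.4, 0, 0, 0, 20], [0.4, 0, 0, 0, 20], [0.4, 0, 0, 0, 20], [0.4, 0, 0, 0, 20], [0, 0, 0, 0, 20]]]}}

```text
clock: 8.05
eef_pos: [0.4978, -0.0692, 0.0776]
tool_rot: [0.779, 0.627, 0.0, 0.0]
wrist_force: [0.2, 0.0, -3.4]
width: 0.0232
grasp_force: 53.0
```

Request:
{"method": "carry_out", "body": {"rows": [[[0.5, 0, 0, 0, 20], [0.5, 0, 0, 0, 20], [0.5, 0, 0, 0, 20], [0.5, 0, 0, 0, 20], [0.5, 0, 0, 0, 20], [0, 0, 0, 0, 20], [0, 0, 0, 0, 20]]]}}

```text
clock: 8.93
eef_pos: [0.503, -0.0452, 0.0776]
tool_rot: [0.779, 0.627, -0.0, 0.0]
wrist_force: [1.2, 0.5, -4.1]
width: 0.0229
grasp_force: 53.0
```

```bash
python3 -c "
from h import *
rail(-.05)"
```

```text
pos [ 0.503  -0.0452  0.0776] yaw 1.3551 tilt [-1.e-04 -2.e-04 -1.e+00] w 0.0229 shift cm [ 3.98  0.01 -0.02] turn 0.0 F [ 1.23  0.48 -4.12] T [0.037 0.021 0.028] g 53.0 t 8.925
rail x,y mm -89.77 0.13 F rail 0.73 -1.1
```

Request:
{"method": "carry_out", "body": {"rows": [[[0.8, 0, 0, 0, 20], [1, 0, 0, 0, 20], [1, 0, 0, 0, 20], [1, 0, 0, 0, 20], [1, 0, 0, 0, 20], [1, 0, 0, 0, 20], [1, 0, 0, 0, 20], [0.8, 0, 0, 0, 20], [0.6, 0, 0, 0, 20], [0.4, 0, 0, 0, 20], [0, 0, 0, 0, 20], [0, 0, 0, 0, 20]]]}}

```text
clock: 10.42
eef_pos: [0.5214, 0.0387, 0.0776]
tool_rot: [0.779, 0.627, -0.0, 0.0]
wrist_force: [-0.1, 0.1, -3.9]
width: 0.0233
grasp_force: 53.0
```

Run:
```python
from h import *
rail(.01)
f=grab_frame("scene"); cv2.imwrite("pics/on.png",cv2.resize(f["image"][120:280,200:360],None,fx=3.5,fy=3.5,interpolation=2))
```

```text
pos [0.5214 0.0387 0.0776] yaw 1.3548 tilt [-1.e-04 -2.e-04 -1.e+00] w 0.0233 shift cm [ 1.4   0.01 -0.02] turn -0.01 F [-0.14  0.06 -3.85] T [ 0.012  0.006 -0.025] g 53.0 t 10.425
rail x,y mm -3.96 0.11 F rail 0.03 0.15
```

View pics/on.png

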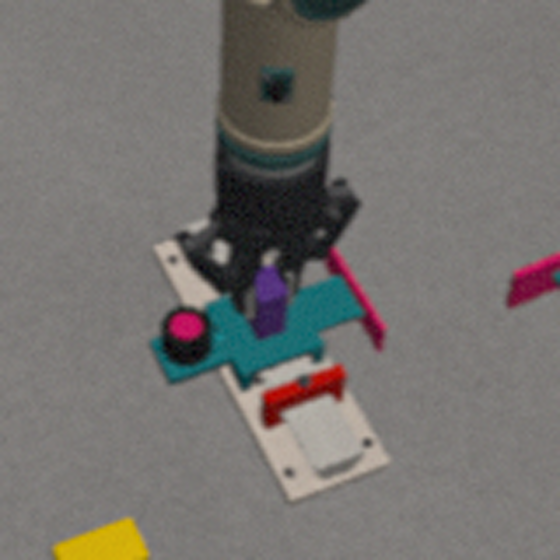

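The scene view shows the carrier riding on the rail, leading edge around crop (285,365), about 20 mm short of the red stop. Now I creep forward with a light grip.

Request:
{"method": "carry_out", "body": {"rows": [[[0.4, 0, 0, 0, 20], [0.4, 0, 0, 0, 20], [0.4, 0, 0, 0, 20], [0.2, 0, 0, 0, 20], [0.1, 0, 0, 0, 20], [0, 0, 0, 0, 20]]], "grip_force": 25}}

```text
clock: 11.22
eef_pos: [0.5247, 0.0536, 0.0776]
tool_rot: [0.779, 0.627, -0.0, 0.0]
wrist_force: [-0.3, -0.2, -3.5]
width: 0.0232
grasp_force: 53.0
```

Request:
{"method": "carry_out", "body": {"rows": [[[0.08, 0, 0, 0, 20], [0.08, 0, 0, 0, 20], [0.08, 0, 0, 0, 20], [0, 0, 0, 0, 20]]]}}

```text
clock: 11.72
eef_pos: [0.5252, 0.0559, 0.0776]
tool_rot: [0.779, 0.627, -0.0, -0.0]
wrist_force: [-0.2, 0.5, -3.8]
width: 0.0233
grasp_force: 53.0
```

```bash
python3 -c "
from h import *
rail(.018)"
```

```text
pos [0.5252 0.0559 0.0776] yaw 1.3549 tilt [-0. -0. -1.] w 0.0233 shift cm [ 0.43  0.01 -0.02] turn -0.01 F [-0.25  0.54 -3.78] T [0.012 0.084 0.039] g 53.0 t 11.725
rail x,y mm 13.7 0.13 F rail 0.48 0.36
```

Request:
{"method": "carry_out", "body": {"rows": [[[0.05, 0, 0, 0, 20], [0.05, 0, 0, 0, 20], [0, 0, 0, 0, 20]]]}}

```text
clock: 12.1
eef_pos: [0.5254, 0.0569, 0.0776]
tool_rot: [0.779, 0.627, -0.0, -0.0]
wrist_force: [0.1, -0.0, -3.5]
width: 0.0233
grasp_force: 53.0
```

Request:
{"method": "carry_out", "body": {"rows": [[[0.04, 0, 0, 0, 20], [0.04, 0, 0, 0, 20], [0, 0, 0, 0, 20]]]}}

```text
clock: 12.48
eef_pos: [0.5256, 0.0577, 0.0776]
tool_rot: [0.779, 0.627, -0.0, 0.0]
wrist_force: [0.2, -0.3, -4.3]
width: 0.0233
grasp_force: 53.0
```

Request:
{"method": "carry_out", "body": {"rows": [[[0.03, 0, 0, 0, 20], [0.03, 0, 0, 0, 20], [0, 0, 0, 0, 20]]]}}

```text
clock: 12.85
eef_pos: [0.5257, 0.0582, 0.0776]
tool_rot: [0.779, 0.627, -0.0, 0.0]
wrist_force: [-0.1, -0.3, -4.5]
width: 0.0234
grasp_force: 53.0
```

Request:
{"method": "carry_out", "body": {"rows": [[[0.03, 0, 0, 0, 20], [0.03, 0, 0, 0, 20], [0, 0, 0, 0, 20]]]}}

```text
clock: 13.22
eef_pos: [0.5258, 0.0588, 0.0776]
tool_rot: [0.779, 0.627, -0.0, 0.0]
wrist_force: [0.1, 0.4, -4.5]
width: 0.0233
grasp_force: 53.0
```

Request:
{"method": "carry_out", "body": {"rows": [[[0.04, 0, 0, 0, 20], [0.04, 0, 0, 0, 20], [0.03, 0, 0, 0, 20], [0, 0, 0, 0, 20]]]}}

```text
clock: 13.72
eef_pos: [0.5261, 0.0599, 0.0776]
tool_rot: [0.779, 0.627, 0.0, 0.0]
wrist_force: [-0.3, 0.6, -3.7]
width: 0.023
grasp_force: 53.0
```

Request:
{"method": "carry_out", "body": {"rows": [[[0.03, 0, 0, 0, 20], [0.03, 0, 0, 0, 20], [0, 0, 0, 0, 20]]]}}

```text
clock: 14.1
eef_pos: [0.5262, 0.0605, 0.0776]
tool_rot: [0.779, 0.627, -0.0, 0.0]
wrist_force: [-0.0, -0.8, -4.0]
width: 0.0231
grasp_force: 53.0
```

Request:
{"method": "carry_out", "body": {"rows": [[[0.03, 0, 0, 0, 20], [0.02, 0, 0, 0, 20], [0, 0, 0, 0, 20]]]}}

```text
clock: 14.48
eef_pos: [0.5263, 0.061, 0.0776]
tool_rot: [0.779, 0.627, -0.0, 0.0]
wrist_force: [-1.3, -0.8, -4.6]
width: 0.0231
grasp_force: 53.0
```

Request:
{"method": "carry_out", "body": {"rows": [[[0.03, 0, 0, 0, 20], [0.02, 0, 0, 0, 20], [0, 0, 0, 0, 20]]]}}

```text
clock: 14.85
eef_pos: [0.5264, 0.0614, 0.0776]
tool_rot: [0.779, 0.627, -0.0, 0.0]
wrist_force: [-0.4, -1.0, -4.4]
width: 0.0229
grasp_force: 53.0
```

Request:
{"method": "carry_out", "body": {"rows": [[[0.02, 0, 0, 0, 20], [0.02, 0, 0, 0, 20], [0, 0, 0, 0, 20]]]}}

```text
clock: 15.22
eef_pos: [0.5265, 0.0618, 0.0776]
tool_rot: [0.779, 0.627, -0.0, 0.0]
wrist_force: [-0.5, 0.2, -4.5]
width: 0.0232
grasp_force: 53.0
```

Request:
{"method": "carry_out", "body": {"rows": [[[0.02, 0, 0, 0, 20], [0.02, 0, 0, 0, 20], [0, 0, 0, 0, 20]]]}}

```text
clock: 15.6
eef_pos: [0.5266, 0.062, 0.0776]
tool_rot: [0.779, 0.627, -0.0, 0.0]
wrist_force: [-1.1, -1.2, -3.9]
width: 0.0233
grasp_force: 53.0
```

Request:
{"method": "carry_out", "body": {"rows": [[[0.02, 0, 0, 0, 20], [0.02, 0, 0, 0, 20], [0, 0, 0, 0, 20]]]}}

```text
clock: 15.98
eef_pos: [0.5266, 0.0621, 0.0776]
tool_rot: [0.779, 0.627, -0.0, 0.0]
wrist_force: [-1.0, -4.9, -3.3]
width: 0.0231
grasp_force: 53.1
```

Request:
{"method": "carry_out", "body": {"rows": [[[0.02, 0, 0, 0, 20], [0.02, 0, 0, 0, 20], [0, 0, 0, 0, 20]]]}}

```text
clock: 16.35
eef_pos: [0.5266, 0.0622, 0.0776]
tool_rot: [0.779, 0.627, -0.001, 0.0]
wrist_force: [-1.9, -5.7, -2.4]
width: 0.0235
grasp_force: 53.2
```

Request:
{"method": "carry_out", "body": {"rows": [[[0.02, 0, 0, 0, 20], [0.02, 0, 0, 0, 20], [0, 0, 0, 0, 20]]]}}

```text
clock: 16.73
eef_pos: [0.5266, 0.0622, 0.0776]
tool_rot: [0.779, 0.627, -0.001, 0.001]
wrist_force: [-1.7, -6.1, -2.6]
width: 0.0232
grasp_force: 53.3
```

Request:
{"method": "carry_out", "body": {"rows": [[[0.03, 0, 0, 0, 20], [0, 0, 0, 0, 20], [0, 0, 0, 0, 20]]]}}

```text
clock: 17.1
eef_pos: [0.5266, 0.0622, 0.0776]
tool_rot: [0.779, 0.627, -0.001, 0.001]
wrist_force: [-1.4, -7.0, -2.8]
width: 0.0232
grasp_force: 53.3
```

Request:
{"method": "carry_out", "body": {"rows": [[[0, 0, 0, 0, 50], [0, 0, 0, 0, 50], [0, 0, 0, 0, 50], [0, 0, -1.5, 0, 50], [0, 0, -3, 0, 50], [0, 0, -4, 0, 50], [0, 0, 0, 0, 50]]]}}

```text
clock: 17.98
eef_pos: [0.5297, 0.0639, 0.1669]
tool_rot: [0.779, 0.627, 0.004, 0.003]
wrist_force: [0.6, -0.5, 0.3]
width: 0.0424
grasp_force: 0.0
```

Request:
{"method": "carry_out", "body": {"rows": [[[0, 0, 0, -10, 62], [0, 0, 0, -10, 62], [0, 0, 0, -10, 62], [0, 0, 0, -10, 62], [0, 0, 0, -10, 62], [0, 0, 0, -10, 62], [0, 0, 0, -10, 62], [0, 0, 0, -10, 62], [0, 0, 0, -10, 62], [0, 0, 0, 0, 62], [0, 0, 0, 0, 62]]]}}

```text
clock: 19.35
eef_pos: [0.5267, 0.0637, 0.1624]
tool_rot: [0.109, 0.994, -0.0, -0.0]
wrist_force: [-0.1, -0.5, 0.5]
width: 0.0528
grasp_force: 0.0
```

Run:
```python
from h import *
u=np.array([.2142,.9768]); yd=np.array([-.9768,.2142])
k=np.array([.5266,.0622])-.062*yd; print("knob pred",k)
s=grab_frame("scene"); kp=[*k,.066]; e=proj(s,kp); b=near(blobs(s,"pink"),e); print(e,b[0],b[1],onz(s,b[1],.066))
t=grab_frame("top"); e=proj(t,kp); b=near(blobs(t,"pink"),e); print(e,b[0],b[1],onz(t,b[1],.066))
togo([*k,.064],1.355+np.pi/2); print(sense()["joints"])
```

```text
knob pred [0.5871616 0.0489196]
[256.9188076  219.83112239] 65 [256.62 219.72] [0.58756372 0.04821517 0.066     ]
[224.31115061 163.51993026] 11 [226.91 163.36] [0.58777588 0.04100644 0.066     ]
pos [0.5268 0.0637 0.1625] yaw 2.9242 tilt [-2.e-04 -1.e-04 -1.e+00] w 0.0529 shift cm [-6.21 -0.14  9.85] turn -0.09 F [ 0.14  0.21 -0.28] T [-0.047 -0.039 -0.004] g 0.0 t 19.45
[-1.07902639e-02  2.75363587e-01  1.73670245e+00 -6.17797484e-05
  1.12969596e+00 -1.36419770e+00]
```

Request:
{"method": "carry_out", "body": {"rows": [[[-3.1, -0.07, 0, 0, 62], [-3.1, -0.07, 0, 0, 62], [0, 0, 3, 0, 62], [0, 0, 3, 0, 62], [0, 0, 2.5, 0, 62], [0, 0, 1.0, 0, 62], [0, 0, 0, 0, 62], [0, 0, 0, 0, 62]]], "grip_force": 25}}

```text
clock: 20.45
eef_pos: [0.5881, 0.049, 0.0687]
tool_rot: [0.108, 0.994, 0.0, 0.001]
wrist_force: [0.2, 0.2, 0.6]
width: 0.0532
grasp_force: 0.0
```

```bash
python3 -c "
from h import *
togo([.5872,.0489,.064],1.355+np.pi/2)"
```

```text
pos [0.5881 0.049  0.0687] yaw 2.9255 tilt [ 2.2e-03 -2.0e-04 -1.0e+00] w 0.0532 shift cm [ 0.09 -0.03  0.47] turn -0.02 F [0.22 0.16 0.6 ] T [0.024 0.036 0.003] g 0.0 t 20.45
```

Request:
{"method": "carry_out", "body": {"rows": [[[0.06, 0, 0.2, 0, 62], [0, 0, 0, 0, 62], [0, 0, 0, 0, 30], [0, 0, 0, 0, 30], [0, 0, 0, 0, 30], [0, 0, 0, 0, 30]]], "grip_force": 25}}

```text
clock: 21.2
eef_pos: [0.5869, 0.0492, 0.0658]
tool_rot: [0.108, 0.994, 0.0, 0.0]
wrist_force: [1.0, 0.2, 1.5]
width: 0.0366
grasp_force: 26.9
```

```bash
python3 -c "
from h import *
togo([.5872,.0489,.064],1.355+np.pi/2)"
```

```text
pos [0.5869 0.0492 0.0658] yaw 2.9256 tilt [ 8.e-04  0.e+00 -1.e+00] w 0.0366 shift cm [-0.03 -0.02  0.18] turn -0.01 F [1.01 0.18 1.49] T [ 0.096 -0.009 -0.01 ] g 26.9 t 21.2
```

Request:
{"method": "carry_out", "body": {"rows": [[[0, 0, 0, 9, 30], [0, 0, 0, 9, 30], [0, 0, 0, 9, 30], [0, 0, 0, 9, 30], [0, 0, 0, 9, 30]]]}}

```text
clock: 21.82
eef_pos: [0.5869, 0.0491, 0.0659]
tool_rot: [0.482, 0.876, -0.0, 0.0]
wrist_force: [-0.3, 0.6, 3.8]
width: 0.0368
grasp_force: 27.1
```

```bash
cat >> h.py <<'E'
def tq(n=10):
    A=[]
    for _ in range(n):
        grab_frame("top"); s=sense(); A.append([*s["wrist_torque"],*s["wrist_force"],s["joint_torque"][5]])
    A=np.array(A); X=R.from_quat(s["tool_rot"]).apply([1,0,0])
    print("T",A.mean(0).round(3),"sd",A.std(0).round(3),"yaw",np.degrees(np.arctan2(X[1],X[0])).round(2),"pos",s["eef_pos"].round(4),"w",s["width"].round(4),"g",round(s["grasp_force"],1),"t",s["clock"])
E
python3 -c "
from h import *
tq()"
```

```text
Traceback (most recent call last):
  File "h.py", line 46, in tq
    print("T",A.mean(0).round(3),"sd",A.std(0).round(3),"yaw",np.degrees(np.arctan2(X[1],X[0])).round(2),"pos",s["eef_pos"].round(4),"w",s["width"].round(4),"g",round(s["grasp_force"],1),"t",s["clock"])
                                                                                                                                         ^^^^^^^^^^^^^^^^
AttributeError: 'float' object has no attribute 'round'
```

```bash
sed -i 's/s\["width"\].round(4)/round(s["width"],4)/' h.py; python3 -c "
from h import *
tq(8)"
```

```text
T [ 0.208 -0.036 -0.041  0.983  1.595  4.869 -0.041] sd [0.044 0.041 0.033 0.485 0.749 0.562 0.002] yaw 122.63 pos [0.587  0.0492 0.0658] w 0.0372 g 27.3 t 22.725
```

Request:
{"method": "carry_out", "body": {"rows": [[[0, 0, 0, 5, 30], [0, 0, 0, 5, 30], [0, 0, 0, 5, 30]]]}}

```text
clock: 23.1
eef_pos: [0.5871, 0.0489, 0.0659]
tool_rot: [0.591, 0.807, 0.0, 0.001]
wrist_force: [1.4, 1.3, 6.6]
width: 0.037
grasp_force: 27.4
```

```bash
python3 -c "
from h import *
s=sense();print(s['joint_torque'][5],s['wrist_torque'],s['qvel'][5],s['joints'][5])
tq(2)"
```

```text
-0.38849654607474804 [ 0.17060919 -0.04815682  0.17176038] 0.6906990612209924 -0.33996964750830616
T [ 0.22  -0.102 -0.025  1.718  1.688  6.244  0.213] sd [0.064 0.017 0.026 0.763 0.396 0.533 0.05 ] yaw 107.58 pos [0.5872 0.0491 0.066 ] w 0.0371 g 27.4 t 23.2
```

Request:
{"method": "carry_out", "body": {"rows": [[[0, 0, -0.03, 2, 30], [0, 0, 0, 2, 30], [0, 0, 0, 2, 30], [0, 0, 0, 2, 30]]]}}

```text
clock: 23.7
eef_pos: [0.5872, 0.0491, 0.0661]
tool_rot: [0.646, 0.763, 0.0, 0.001]
wrist_force: [1.8, 2.5, 5.1]
width: 0.0369
grasp_force: 27.3
```

```bash
cat >> h.py <<'E'
def q(k=1):
    s=sense(); X=R.from_quat(s["tool_rot"]).apply([1,0,0])
    print("now Tz",s["wrist_torque"][2].round(3),"F",s["wrist_force"].round(1),"jt6",s["joint_torque"][5].round(3),"yaw",np.degrees(np.arctan2(X[1],X[0])).round(2),"t",s["clock"]); 
    if k: tq(k)
E
python3 -c "
from h import *
q(4)"
```

```text
now Tz 0.181 F [1.8 2.5 5.1] jt6 -0.033 yaw 99.52 t 23.7
T [ 0.218 -0.335  0.052  2.352  1.879  5.435  0.142] sd [0.006 0.027 0.047 0.657 0.464 0.376 0.063] yaw 99.56 pos [0.5872 0.0492 0.0661] w 0.0368 g 27.3 t 23.9
```

Request:
{"method": "carry_out", "body": {"rows": [[[0, 0, -0.02, 2, 30], [0, 0, 0, 2, 30], [0, 0, 0, 2, 30], [0, 0, 0, 2, 30]]]}}

```text
clock: 24.4
eef_pos: [0.5873, 0.0492, 0.0662]
tool_rot: [0.698, 0.716, 0.001, 0.0]
wrist_force: [4.2, 2.1, 4.1]
width: 0.0369
grasp_force: 27.2
```

```bash
python3 -c "
from h import *
q(4)"
```

```text
now Tz 0.256 F [4.2 2.1 4.1] jt6 0.003 yaw 91.49 t 24.4
T [ 0.418 -0.763  0.103  4.897  2.504  3.691  0.148] sd [0.011 0.022 0.019 0.633 0.518 0.512 0.07 ] yaw 91.57 pos [0.5873 0.0493 0.0662] w 0.037 g 27.2 t 24.6
```

Request:
{"method": "carry_out", "body": {"rows": [[[0, 0, 0, 0, 60], [0, 0, 0, 0, 60], [0, 0, 0, 0, 60], [0, 0, 0, -10.5, 60], [0, 0, 0, -10.5, 60], [0, 0, 0, -10.5, 60], [0, 0, 0, -10.5, 60], [0, 0, 0, -10.5, 60], [0, 0, 0, -10.5, 60], [0, 0, 0, -10.5, 60], [0, 0, 0, 0, 60]]]}}

```text
clock: 25.98
eef_pos: [0.5861, 0.049, 0.0658]
tool_rot: [0.131, 0.991, -0.0, -0.001]
wrist_force: [-0.2, -0.2, -0.2]
width: 0.0511
grasp_force: 0.0
```

Run:
```python
from h import *
tq(4)
u=np.array([.2142,.9768]); yd=np.array([-.9768,.2142])
s=grab_frame("scene"); b=near(blobs(s,"pink"),(256.6,219.7)); p=onz(s,b[1],.0655); print(b[0],b[1],p)
d=p[:2]-[.5876,.0482]; print("moved along/lat mm",d@u*1e3,d@yd*1e3)
```

```text
T [-0.008 -0.005 -0.021  0.453 -0.054 -0.324 -0.017] sd [0.016 0.037 0.01  0.637 0.382 0.604 0.041] yaw 165.02 pos [0.5864 0.0491 0.066 ] w 0.0511 g 0.0 t 26.175
23 [254.09 220.61] [0.59400528 0.04644415 0.0655    ]
moved along/lat mm -0.3431041583875006 -6.632785414589124
```

Request:
{"method": "carry_out", "body": {"rows": [[[-0.15, 0, 0, 0, 60], [0, 0, 0, 0, 30], [0, 0, 0, 0, 30], [0, 0, 0, 0, 30], [0, 0, 0, 0, 30]]]}}

```text
clock: 26.85
eef_pos: [0.5885, 0.0492, 0.0664]
tool_rot: [0.13, 0.992, 0.0, 0.001]
wrist_force: [0.2, 3.6, 2.3]
width: 0.037
grasp_force: 25.1
```

```bash
python3 -c "
from h import *
q(4)"
```

```text
now Tz -0.056 F [0.2 3.6 2.3] jt6 -0.028 yaw 165.11 t 26.85
T [ 0.58  -0.198 -0.021  1.135  3.189  2.983 -0.029] sd [0.063 0.047 0.029 0.355 0.341 0.176 0.   ] yaw 165.11 pos [0.5885 0.0491 0.0664] w 0.037 g 25.1 t 27.05
```

Request:
{"method": "carry_out", "body": {"rows": [[[0, 0, 0, 2, 30], [0, 0, 0, 2, 30], [0, 0, 0, 2, 30]]]}}

```text
clock: 27.42
eef_pos: [0.5884, 0.049, 0.0663]
tool_rot: [0.182, 0.983, 0.0, 0.0]
wrist_force: [1.6, 4.4, 4.9]
width: 0.0369
grasp_force: 25.3
```

```bash
python3 -c "
from h import *
q(3)"
```

```text
now Tz 0.248 F [1.6 4.4 4.9] jt6 0.02 yaw 159.01 t 27.425
T [ 0.831 -0.237  0.115  1.771  4.973  3.989  0.178] sd [0.036 0.029 0.034 0.441 0.201 0.498 0.065] yaw 159.03 pos [0.5885 0.049  0.0663] w 0.037 g 25.4 t 27.575
```

Request:
{"method": "carry_out", "body": {"rows": [[[0, 0.08, 0, 0, 30], [0, 0, 0, 0.4, 30]]]}}

```text
clock: 27.82
eef_pos: [0.5885, 0.049, 0.0663]
tool_rot: [0.185, 0.983, -0.0, 0.0]
wrist_force: [0.7, 3.9, 4.3]
width: 0.0374
grasp_force: 25.4
```

```bash
python3 -c "
from h import *
q(0)"
```

```text
now Tz 0.273 F [0.7 3.9 4.3] jt6 0.209 yaw 158.7 t 27.825
```

Request:
{"method": "carry_out", "body": {"rows": [[[0, 0, 0, 0.4, 30]]]}}

```text
clock: 27.95
eef_pos: [0.5884, 0.0491, 0.0663]
tool_rot: [0.188, 0.982, -0.0, 0.0]
wrist_force: [0.5, 3.3, 4.9]
width: 0.0374
grasp_force: 25.4
```

```bash
python3 -c "
from h import *
q(0)"
```

```text
now Tz 0.247 F [0.5 3.3 4.9] jt6 0.208 yaw 158.31 t 27.95
```

Request:
{"method": "carry_out", "body": {"rows": [[[0, 0, 0, 0.4, 30]]]}}

```text
clock: 28.08
eef_pos: [0.5884, 0.049, 0.0664]
tool_rot: [0.192, 0.981, -0.0, 0.0]
wrist_force: [2.1, 3.1, 5.8]
width: 0.0369
grasp_force: 25.4
```

```bash
python3 -c "
from h import *
q(0)"
```

```text
now Tz 0.265 F [2.1 3.1 5.8] jt6 0.21 yaw 157.9 t 28.075
```

Request:
{"method": "carry_out", "body": {"rows": [[[0, 0, 0, 0.4, 30]]]}}

```text
clock: 28.2
eef_pos: [0.5885, 0.049, 0.0664]
tool_rot: [0.195, 0.981, -0.0, 0.0]
wrist_force: [1.5, 3.6, 4.9]
width: 0.0371
grasp_force: 25.4
```

```bash
python3 -c "
from h import *
q(0)"
```

```text
now Tz 0.285 F [1.5 3.6 4.9] jt6 0.213 yaw 157.5 t 28.2
```

Request:
{"method": "carry_out", "body": {"rows": [[[0, 0, 0, -2, 30], [0, 0, 0, -2, 30], [0, 0, 0, -2, 30], [0, 0, 0, -2, 30]]]}}

```text
clock: 28.7
eef_pos: [0.5885, 0.0492, 0.0663]
tool_rot: [0.126, 0.992, -0.0, 0.0]
wrist_force: [0.9, 4.0, 5.1]
width: 0.037
grasp_force: 25.4
```

```bash
python3 -c "
from h import *
q(0)"
```

```text
now Tz -0.06 F [0.9 4.  5.1] jt6 0.193 yaw 165.51 t 28.7
```

Request:
{"method": "carry_out", "body": {"rows": [[[0, 0.05, -0.03, -2, 30], [0, 0.05, 0, -2, 30], [0, 0.05, 0, -2, 30], [0, 0.05, 0, -2, 30], [0, 0, 0, -0.4, 30], [0, 0, 0, -0.4, 30]]]}}

```text
clock: 29.45
eef_pos: [0.5886, 0.0496, 0.0663]
tool_rot: [0.048, 0.999, -0.002, -0.0]
wrist_force: [0.1, -5.8, 4.2]
width: 0.0373
grasp_force: 25.4
```

```bash
python3 -c "
from h import *
q(0)"
```

```text
now Tz -0.07 F [ 0.1 -5.8  4.2] jt6 -0.033 yaw 174.44 t 29.45
```

Request:
{"method": "carry_out", "body": {"rows": [[[0, 0, 0, 0.4, 30], [0, 0, 0, 0.4, 30], [0, 0, 0, 0.4, 30], [0, 0, 0, 0.4, 30], [0, 0, 0, 0.4, 30], [0, 0, 0, 0.4, 30]]]}}

```text
clock: 30.2
eef_pos: [0.5886, 0.0495, 0.0664]
tool_rot: [0.069, 0.998, -0.002, -0.0]
wrist_force: [0.7, -5.5, 4.1]
width: 0.0369
grasp_force: 25.4
```

```bash
python3 -c "
from h import *
q(0)"
```

```text
now Tz 0.15 F [ 0.7 -5.5  4.1] jt6 0.131 yaw 172.07 t 30.2
```

Request:
{"method": "carry_out", "body": {"rows": [[[0, 0, 0, 0.4, 30], [0, 0, 0, 0.4, 30], [0, 0, 0, 0.4, 30]]]}}

```text
clock: 30.58
eef_pos: [0.5886, 0.0495, 0.0663]
tool_rot: [0.08, 0.997, -0.002, -0.0]
wrist_force: [0.4, -6.9, 4.1]
width: 0.037
grasp_force: 25.4
```

```bash
python3 -c "
from h import *
q(0)"
```

```text
now Tz 0.197 F [ 0.4 -6.9  4.1] jt6 0.138 yaw 170.87 t 30.575
```

Request:
{"method": "carry_out", "body": {"rows": [[[0, 0, 0, 0.5, 30], [0, 0, 0, 0.5, 30], [0, 0, 0, 0.5, 30], [0, 0, 0, 0.5, 30], [0, 0, 0, 0.5, 30], [0, 0, 0, 0.5, 30]]]}}

```text
clock: 31.32
eef_pos: [0.5885, 0.0495, 0.0664]
tool_rot: [0.106, 0.994, -0.002, -0.0]
wrist_force: [0.2, -5.7, 4.5]
width: 0.037
grasp_force: 25.4
```

```bash
python3 -c "
from h import *
q(0)"
```

```text
now Tz 0.205 F [ 0.2 -5.7  4.5] jt6 0.146 yaw 167.88 t 31.325
```

Request:
{"method": "carry_out", "body": {"rows": [[[0, 0, 0, 0.5, 30], [0, 0, 0, 0.5, 30], [0, 0, 0, 0.5, 30], [0, 0, 0, 0.5, 30], [0, 0, 0, 0.5, 30], [0, 0, 0, 0.5, 30]]]}}

```text
clock: 32.08
eef_pos: [0.5885, 0.0494, 0.0664]
tool_rot: [0.132, 0.991, -0.002, -0.0]
wrist_force: [0.2, -6.0, 4.5]
width: 0.0373
grasp_force: 25.4
```

```bash
python3 -c "
from h import *
q(0)"
```

```text
now Tz 0.228 F [ 0.2 -6.   4.5] jt6 0.164 yaw 164.88 t 32.075
```

Request:
{"method": "carry_out", "body": {"rows": [[[0, 0, 0, 0.5, 30], [0, 0, 0, 0.5, 30], [0, 0, 0, 0.5, 30], [0, 0, 0, 0.5, 30], [0, 0, 0, 0.5, 30], [0, 0, 0, 0.5, 30]]]}}

```text
clock: 32.83
eef_pos: [0.5885, 0.0494, 0.0664]
tool_rot: [0.157, 0.988, -0.002, -0.0]
wrist_force: [-0.0, -7.0, 3.2]
width: 0.0371
grasp_force: 25.4
```

```bash
python3 -c "
from h import *
q(0)"
```

```text
now Tz 0.271 F [-0.  -7.   3.2] jt6 0.183 yaw 161.89 t 32.825
```

Request:
{"method": "carry_out", "body": {"rows": [[[0, 0, 0, 0.5, 30], [0, 0, 0, 0.5, 30], [0, 0, 0, 0.5, 30], [0, 0, 0, 0.5, 30]]]}}

```text
clock: 33.33
eef_pos: [0.5885, 0.0494, 0.0664]
tool_rot: [0.175, 0.985, -0.002, 0.0]
wrist_force: [0.6, -6.7, 4.6]
width: 0.037
grasp_force: 25.4
```

```bash
python3 -c "
from h import *
q(0)"
```

```text
now Tz 0.262 F [ 0.6 -6.7  4.6] jt6 0.195 yaw 159.89 t 33.325
```

Request:
{"method": "carry_out", "body": {"rows": [[[0, 0, 0, 0, 60], [0, 0, 0, 0, 60], [0, 0, 0, 0, 60], [0, -0.1, 0, -5, 60], [0, 0, 0, -5, 60], [0, 0, 0, 0, 60], [0, 0, 0, 0, 60]]]}}

```text
clock: 34.2
eef_pos: [0.5882, 0.0506, 0.0662]
tool_rot: [0.09, 0.996, 0.0, -0.0]
wrist_force: [-0.6, -0.4, -0.6]
width: 0.0512
grasp_force: 0.0
```

```bash
python3 -c "
from h import *
togo([.5885,.0494,.0664]);q(0)"
```

```text
pos [0.5882 0.0506 0.0662] yaw 2.9613 tilt [-4.e-04  0.e+00 -1.e+00] w 0.0512 shift cm [-0.05 -0.12 -0.02] turn None F [-0.56 -0.36 -0.55] T [-0.033  0.02   0.014] g 0.0 t 34.2
now Tz 0.014 F [-0.6 -0.4 -0.6] jt6 0.002 yaw 169.67 t 34.2
```

Request:
{"method": "carry_out", "body": {"rows": [[[-0.05, -0.09, 0, 0, 60], [0, 0, 0, 0, 60], [0, 0, 0, 0, 30], [0, 0, 0, 0, 30], [0, 0, 0, 0, 30], [0, 0, 0, 0, 30]]]}}

```text
clock: 34.95
eef_pos: [0.5887, 0.0493, 0.0666]
tool_rot: [0.089, 0.996, -0.0, 0.0]
wrist_force: [-1.2, -2.1, 2.2]
width: 0.0365
grasp_force: 25.0
```

Request:
{"method": "carry_out", "body": {"rows": [[[0, 0, 0, 0.4, 30], [0, 0, 0, 0.4, 30], [0, 0, 0, 0.4, 30]]]}}

```text
clock: 35.33
eef_pos: [0.5888, 0.0493, 0.0665]
tool_rot: [0.1, 0.995, -0.0, 0.0]
wrist_force: [-1.3, -2.9, 3.6]
width: 0.0369
grasp_force: 25.1
```

```bash
python3 -c "
from h import *
q(0)"
```

```text
now Tz 0.246 F [-1.3 -2.9  3.6] jt6 0.203 yaw 168.53 t 35.325
```

Request:
{"method": "carry_out", "body": {"rows": [[[0, 0, 0, 0.4, 30], [0, 0, 0, 0.4, 30], [0, 0, 0, 0.4, 30]]]}}

```text
clock: 35.7
eef_pos: [0.5887, 0.0493, 0.0666]
tool_rot: [0.11, 0.994, -0.0, 0.0]
wrist_force: [-1.5, -3.1, 4.7]
width: 0.0367
grasp_force: 25.2
```

```bash
python3 -c "
from h import *
q(0)"
```

```text
now Tz 0.302 F [-1.5 -3.1  4.7] jt6 0.213 yaw 167.32 t 35.7
```

The clamp held its torque after I let go: about 0.21 N m at the joint, which is roughly 25–30 N on the jaw. I'll release it and lift clear.

Request:
{"method": "carry_out", "body": {"rows": [[[0, 0, 0, 0, 60], [0, 0, 0, 0, 60], [0, 0, 0, 0, 60], [0, 0, -1.5, 0, 60], [0, 0, -3, 0, 60], [0, 0, -5, 0, 60], [0, 0, -5, 0, 60], [-5, 0, 0, 0, 60], [0, 0, 0, 0, 60], [0, 0, 0, 0, 60]]]}}

```text
clock: 36.95
eef_pos: [0.6367, 0.0387, 0.2113]
tool_rot: [0.11, 0.994, 0.0, -0.001]
wrist_force: [-0.2, 0.5, -0.0]
width: 0.0512
grasp_force: 0.0
```

Run:
```python
from h import *
togo([.5887,.0493,.0666])
s=grab_frame("scene"); kp=[.5885,.0495,.066]; e=proj(s,kp); b=near(blobs(s,"pink"),e); print(e,b[0],b[1],onz(s,b[1],.066))
cv2.imwrite("pics/end.png",cv2.resize(s["image"][120:280,200:360],None,fx=3.5,fy=3.5,interpolation=2))
```

```text
pos [0.6367 0.0387 0.2113] yaw 2.9203 tilt [-1.5e-03  2.0e-04 -1.0e+00] w 0.0512 shift cm [ 4.9  -0.02 14.48] turn None F [-0.21  0.51 -0.01] T [-0.077  0.036  0.016] g 0.0 t 36.95
[256.61883311 220.24637888] 63 [256.48 219.71] [0.58782686 0.04798796 0.066     ]
```

View pics/end.png

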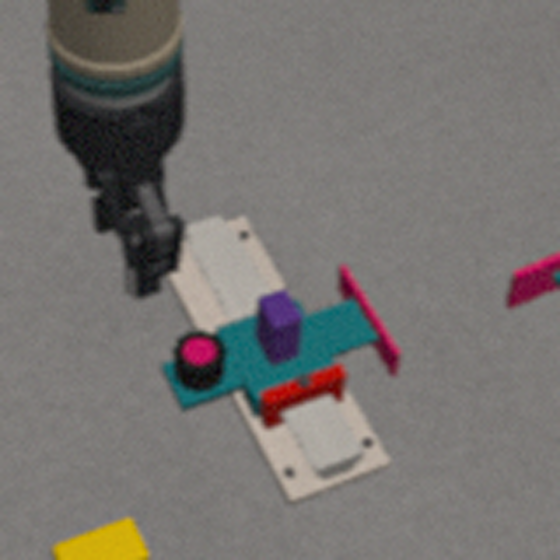

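The carrier sits against the red stop at crop (300,390), the knob is within 0.4 mm of where it was before clamping, and the gripper is clear.

```bash
python3 -c "
from plant import hand_in
print(hand_in())"
```

```text
the job is handed in; nothing more can be done
None
```

I handed the job in with the carrier against the red stop, the knob clamped at an estimated 25–30 N on the jaw and the arm clear; `hand_in()` returned no verdict, so I can't confirm it passed.

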